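Draw a picture frame together with its turnbuckle

ROBOT

A 7-joint arm with a two-finger parallel gripper is mounted at the origin on the work surface. World frame = base frame: x ahead of the robot, y to its left, z up, the work surface at z = 0. Lengths are in m, angles in degrees, forces in N, time in s.
With the tool pointing down it reaches from about 0.35 to 0.9 m from the base axis. Payload 7.2 kg.
Tool frame: the origin (TCP) lies at the very end of the fingers, on their centre line; the grasp point (between the pads) lies 19 mm behind it; z points along the fingers, y is the line along which they close (so a half turn about z gives the same grasp; the last joint's range is limited). The gripper opens to 85 mm and grips with 20 to 120 N. Pads are 22 mm wide; open, the fingers measure 114 mm over their backs; the gripper's body (76 mm by 85 mm) begins 54 mm behind the grasp point. The pads swing forward as they close: fully open they stand 13 mm farther back than shut.
Start: joints at [67.941, 23.554, -0.728, 91.456, 0.321, 64.991, -4.71], TCP at [0.195, -0.594, 0.231] pointing down, gripper open.
Joint ranges: [-169.25, 169.25], [-16.82, 113.86], [-84.01, 82.57], [7.8, 145.47], [-59.2, 239.2], [7.22, 106.19], [-163.78, 163.78]. Speed limits (degrees/s): [136.94, 136.94, 172.46, 172.46, 180, 180, 180].

INTERFACE

Orientations are given as [roll, pitch, yaw] about the fixed x, y, z axes, in that order (R = Rz(yaw) Ry(pitch) Rx(roll)).
In Python, from cell import arm gives the robot as it stands.
- The arm moves only by the tool play_rows, never from a script. Its argument "rows" is a list of rows, each a list of 3 entries, a list of its own where there are three numbers: the opening, from 0 (shut) to 1 (fully open), then the shift along the world's x, y, z each as a share of 4 cm, from -1 to 1, then the turn about the world's z as a share of 4 degrees, from -1 to 1. A call has 1 to 8 rows; each row shifts and turns the commanded pose from where the row before left it; what a row does not reach is not made up. A row lasts 1/10 s, in which the tool goes at most 50 mm and 8.59 degrees, less where a joint would pass 70% of its speed; a pose out of reach is approached as far as the arm can. A call with a number of a shift or a turn outside -1 to 1 is refused whole. A call with a gripper value outside its range is refused whole. The fingers move at their own pace and stop on an object; the grip force is fixed at half the most. Time passes only in rows, so rows that do not move let the fingers close. It gives the time, the measured TCP pose, the force, the opening and the grip force at its end, in the units of the state.
- arm.get_state(): the state, without advancing time (a new reading comes with each control period).
- arm.read_camera(name): name is "scene" or "side" or "wrist"; returns (picture, depth): 400x640x3 uint8, red, green, blue; 400x640 float32, m along the optical axis (not along the pixel's ray), 0 where there is no reading.
- arm.get_calibration(name): a dict with "fx", "fy", "cx", "cy" (pixels), "k1" (the pictures are not rectified: a ray, as slopes to the right and down, at radius r is drawn at 1 + k1 r^2 times it, then the intrinsics apply), "world_from_camera" (4x4, takes a point from camera to world coordinates); the wrist camera has in their place "hand_eye" (4x4, takes a point from camera to tool coordinates, whose origin is the TCP and whose axes are the flange's). Camera axes: x right, y up, looking along -z (the intrinsics and any distortion apply to the point x, -y, -z); pixel columns grow to the right and rows downward; lengths in m; the calibration is good to about 2 mm. A picture is of the moment at which its call begins: read the wrist's pose just before it. get_calibration takes no time and is no camera call.
- arm.hand_in(): hands the job in; it is judged then, once.
The state is a dict: "clock": time; "joint_positions": joint angles; "joint_vel": joint speeds; "effort": joint torques, N m; "tcp_pos": TCP position; "tool_rot": TCP orientation; "ft_force": force on the tool from outside, world axes, zero at the start; "wrist_torque": the same for the moment, N m; "gripper_width": finger opening in m; "grip_force": force on a finger pad.
Only numpy, scipy, OpenCV 4.12 (cv2) and the standard library are available. Lean on these libraries where they do the work, as an engineer would, in place of code of your own. Each camera call takes 0.05 s, during which the arm holds its last target. There are 200 camera calls.

TASK

Two wooden picture frames, a large and a small one, are being put together on the painter's table; each has a turnbuckle across it whose middle sleeve carries a bar with a black cross-grip. On the large frame, swing the bar over from its start side to the other side, away from the robot, as far as it goes, so that the sleeve draws both side bars fully home against the cross rails, and let go. Leave the small frame's turnbuckle as it is.

Things in the scene. Friction and masses are not known exactly. Their poses are not given: they have to be found in the camera images.
- large_sleeve (a joint): turn of the large frame's turnbuckle sleeve (steel, 96 mm long) about its level axis. 0: its bar leans 0.85 rad from upright towards the robot and each side gapes 10 mm; grows as the bar swings up and over, away from the robot, to the stop at 1.70 (leaning 0.85 rad the other way, side bars home). Starts between 0 and 0.3. Stiff: about 2 N at the grip; stays where it is left
- large_mid (a point): fixed point on the axis at the sleeve's middle, 62 mm above the table. y runs along the turnbuckle, x level across it, away from the robot (yaw within 0.35 rad of world x), z up. The large frame is fixed to the table on a plywood board: about 286 mm along y, 204 along x, wood up to 37 mm above the table, two steel lugs up to 72 mm at y = +-110 to 120
- large_grip (a point): centre of the black cross-grip (cylinder 18 mm thick, 36 mm long along y of large_mid, flat ends) on the end of the large frame's bar (9 mm thick steel), 90 mm from the turnbuckle's axis, in the plane y = 0 of large_mid; it turns with the sleeve. At joint value q it lies at x = 90 sin(q - 0.85), z = 90 cos(q - 0.85) mm from large_mid
- small_grip (a point): centre of the black cross-grip (13.5 mm thick, 26 mm long) on the bar (58 mm from axis to grip) of the small frame's turnbuckle (frame about 190 by 144 mm, axis 55 mm above the table): a bystander, on the other side of the table from the large frame, to be left as it is

How it is judged (in metres and radians):
At the end, for the whole second after the job is handed in: the large frame's sleeve is turned to more than 1.45 rad (its stop is at 1.70, so within 14 degrees of it; both joints closed to 1.5 mm) and at rest, and the small frame's grip is within 15 mm of where it started (value of joint large_sleeve above 1.45 rad and velocity of joint large_sleeve between -0.05 and 0.05 rad/s and distance of small_grip from where it was at the start of the episode below 0.015 m); the robot touches nothing.
It fails at once if the small frame's turnbuckle is turned (its grip moved more than 15 mm) (distance of small_grip from where it was at the start of the episode above 0.015 m).
It also fails if it takes over 32 s, if anything falls off the work surface, if the arm or the gripper's body presses on something with over 40 N, if the wrist force passes 120 N, or if a joint passes its speed limit or range.

## Working session

There is one attempt and no reset: what is moved stays moved. The work goes in short steps, Python scripts to look and compute and a tool call to move; the robot and the scene stay as the last step left them, time stands still between calls to the robot, and variables do not carry over. Pictures are saved under pics/ and viewed, at most 10 in all, crops included, and the job is handed in when it is done.

Besides the shell and the picture viewer there is one more tool, called after "Request:" as a command line: name --argument value ..., lists and objects as JSON in quotes. play_rows: Moves the arm, as the interface text tells. Its arguments: {"type":"object","properties":{"rows":{"type":"array","items":{"type":"array"}}},"required":["rows"]}

```bash
mkdir -p pics; ls; cat > h.py <<'E'
import numpy as np, cv2
from cell import arm
def cloud(name, d):
    c=arm.get_calibration(name); v,u=np.mgrid[0:400,0:640]
    x=(u-c['cx'])/c['fx']; y=(v-c['cy'])/c['fy']
    xd,yd=x.copy(),y.copy()
    for _ in range(5):
        f=1+c['k1']*(x*x+y*y); x,y=xd/f,yd/f
    P=np.stack([x*d,-y*d,-d,np.ones_like(d)],-1)
    return (P@np.array(c['world_from_camera']).T)[...,:3]
E
python3 - <<'E'
from h import *
for n in ['scene','side']:
    im,d=arm.read_camera(n); W=cloud(n,d); np.savez(n,im=im,d=d,W=W)
    cv2.imwrite(f'pics/{n}0.png',im[...,::-1])
    m=((im.max(-1)<60)&(d>0)&(W[...,2]>0.02)).astype(np.uint8)
    k,l,s,c=cv2.connectedComponentsWithStats(m)
    for i in range(1,k):
        if s[i,4]>25: print(n,s[i],np.median(W[l==i],0).round(3),W[l==i].min(0).round(3),W[l==i].max(0).round(3))
print(arm.get_state())
E
```

```text
pics
scene [ 88   0  24  26 242] [ 0.217 -0.633  0.292] [ 0.197 -0.66   0.244] [ 0.229 -0.611  0.309]
scene [131   0  25  24 222] [ 0.183 -0.539  0.294] [ 0.159 -0.559  0.251] [ 0.201 -0.518  0.309]
scene [366   0  10  27  57] [ 0.065 -0.041  0.288] [-0.02  -0.072  0.23 ] [ 0.081 -0.03   0.317]
scene [ 381    0   43   40 1347] [0.069 0.029 0.287] [ 0.043 -0.015  0.239] [0.084 0.07  0.327]
scene [549   0  49   8 209] [-0.889  0.502  0.03 ] [-0.913  0.391  0.02 ] [-0.846  0.554  0.046]
scene [  0  32  57  25 330] [ 0.025 -1.143  0.031] [-0.074 -1.248  0.02 ] [ 0.075 -1.131  0.044]
side [248 156   8  10  57] [0.502 0.159 0.107] [0.496 0.151 0.049] [0.548 0.23  0.109]
side [371 231  24  17 231] [ 0.519 -0.172  0.142] [ 0.509 -0.189  0.13 ] [ 0.531 -0.155  0.147]
side [   0  289   70  111 4332] [ 0.059 -0.04   0.171] [ 0.025 -0.065  0.074] [0.085 0.035 0.286]
side [ 71 360  22  40 463] [ 0.07  -0.015  0.037] [ 0.056 -0.043  0.02 ] [0.078 0.042 0.062]
{'clock': 0.1, 'joint_positions': array([67.93877151, 23.59722732, -0.7269068 , 91.49811207,  0.32194169,
       64.99051226, -4.71062495]), 'joint_vel': array([ 0.09318972, -0.03952987, -0.04295696, -0.09022062,  0.10521481,
        0.05925027, -0.03543309]), 'effort': array([ 3.38403341e-03, -6.01823473e+01,  6.84854966e-01, -3.00087762e+01,
        1.40497173e-02,  6.50110363e-03, -2.90615617e-05]), 'tcp_pos': array([ 0.19453753, -0.59349303,  0.23052596]), 'tool_rot': array([-1.79916516e+02,  7.45953922e-03,  1.81532732e+01]), 'ft_force': array([ 0.19126215, -0.52112133,  0.64534991]), 'wrist_torque': array([ 0.00758616, -0.03177137, -0.03143534]), 'grip_force': 0.0, 'gripper_width': 0.08520485151746411}
```

View pics/scene0.png

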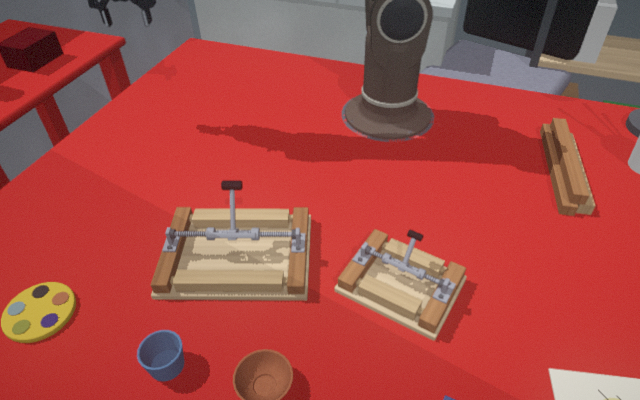

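View pics/side0.png

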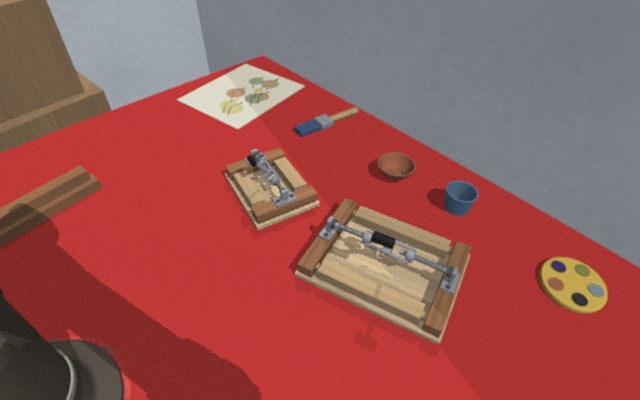

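Scene: the large frame is at left with its grip at (232,185), sleeve at (235,233), and lugs at (170,237) and (298,240). The small grip is at (415,236). Side: the large grip is at (383,239) and the small one at (254,159).

```bash
python3 - <<'E'
from h import *
for n,box,gb in [('scene',(150,320,170,310),(218,246,176,194)),('side',(290,480,190,345),(368,398,229,250))]:
    z=np.load(n+'.npz'); im,W,d=z['im'].astype(int),z['W'],z['d']
    v,u=np.mgrid[0:400,0:640]
    B=(u>box[0])&(u<box[1])&(v>box[2])&(v<box[3])&(d>0)
    sat=im.max(-1)-im.min(-1)
    st=B&(sat<35)&(im.max(-1)>80)&(W[...,2]>.05)&(W[...,2]<.085)
    P=W[st]; 
    c=np.median(P,0); 
    for _ in range(5):
        vx,vy,x0,y0=cv2.fitLine(P[:,:2].astype(np.float32),cv2.DIST_HUBER,0,.01,.01).ravel()
        t=(P[:,:2]-[x0,y0])@[vx,vy]; r=(P[:,:2]-[x0,y0])@[-vy,vx]; P=P[abs(r)<.015]
    e=np.percentile(t,[0.5,99.5]); m=np.array([x0,y0])+e.mean()*np.array([vx,vy])
    print(n,'steel',len(P),'dir',np.degrees(np.arctan2(vy,vx)),'ext',e,'mid',m,'zmax',np.percentile(P[:,2],[50,99]))
    wd=B&(W[...,2]>.005)&(W[...,2]<.04)&(sat>20)&~((im[...,0]>120)&(im[...,1]<70))
    r=cv2.minAreaRect(W[wd][:,:2].astype(np.float32)*1000); print('board',r)
    g=(u>gb[0])&(u<gb[1])&(v>gb[2])&(v<gb[3])&(im.max(-1)<60)
    G=W[g&(W[...,2]>.08)]; gg=G
    print('grip',g.sum(),len(G),np.median(G,0),np.percentile(G,[5,95],axis=0).round(3).tolist(), 'px',u[g].mean(),v[g].mean(), u[g].min(),u[g].max())
    # ray plane intersection at z guesses
    c=arm.get_calibration(n); o=np.array(c['world_from_camera'])[:3,3]; print('cam',o)
E
```

```text
scene steel 1037 dir -71.36637 ext [-0.11950812  0.12358693] mid [ 0.57427254 -0.14890122] zmax [0.06732641 0.07859863]
board ((571.01806640625, -150.9729766845703), (206.07875061035156, 277.0640869140625), 18.639976501464844)
  return _methods._mean(a, axis=axis, dtype=dtype,
  ret = um.true_divide(
Traceback (most recent call last):
IndexError: index -1 is out of bounds for axis 0 with size 0
```

```bash
cat >> h.py <<'E'
def ray(name,px):
    c=arm.get_calibration(name); K=np.array([[c['fx'],0,c['cx']],[0,c['fy'],c['cy']],[0,0,1]],float)
    x,y=cv2.undistortPoints(np.array([[px]],float),K,np.array([c['k1'],0,0,0.]))[0,0]
    T=np.array(c['world_from_camera']); d=T[:3,:3]@[x,-y,-1]; return T[:3,3],d/np.linalg.norm(d)
E
python3 - <<'E'
from h import *
R=[]
for n,gb in [('scene',(218,248,174,196)),('side',(365,402,227,252))]:
    z=np.load(n+'.npz'); im=z['im'].astype(int)
    v,u=np.mgrid[0:400,0:640]
    B=(u>gb[0])&(u<gb[1])&(v>gb[2])&(v<gb[3])
    g=(B&(im.max(-1)<75)).astype(np.uint8)
    k,l,s,c=cv2.connectedComponentsWithStats(g); i=1+s[1:,4].argmax(); 
    rr=cv2.minAreaRect(np.argwhere(l==i)[:,::-1].astype(np.float32)); print(n,s[i],c[i],rr)
    R.append(ray(n,rr[0]))
(o1,d1),(o2,d2)=R
t=np.linalg.lstsq(np.c_[d1,-d2],o2-o1,rcond=None)[0]
p,q=o1+t[0]*d1,o2+t[1]*d2
print('tri',p,q); g=(p+q)/2
yaw=np.radians(18.64); X=np.array([np.cos(yaw),np.sin(yaw)]);Y=np.array([-X[1],X[0]])
for m in ([.5743,-.1489],[.571,-.151]):
    print('rel',(g[:2]-m)@X,(g[:2]-m)@Y,g[2]-.062)
E
```

```text
scene [222 182  19   7  84] [231.17857143 185.52380952] ((231.0, 185.0), (6.0, 18.0), 90.0)
side [371 231  24  18 249] [382.78313253 239.48594378] ((382.8103332519531, 239.72415161132812), (23.211917877197266, 11.141719818115234), 21.801406860351562)
tri [ 0.52139137 -0.16836018  0.13580892] [ 0.52247749 -0.17001671  0.13584347]
rel -0.056103370473278555 -0.002487098418821166 0.07382619556160025
rel -0.052305266424625144 -0.0015520018272312452 0.07382619556160025
```

Request:
play_rows --rows '[[1, [0.6, 0.8, 0], 0.1], [1, [0.6, 0.8, 0], 0], [1, [0.6, 0.8, 0], 0], [1, [0.6, 0.8, 0], 0], [1, [0.6, 0.8, 0], 0], [1, [0.6, 0.8, 0], 0], [1, [0.6, 0.8, 0], 0], [1, [0.6, 0.8, 0], 0]]'

```text
clock: 0.9
tcp_pos: [0.3873, -0.3364, 0.2311]
tool_rot: [-180.0, 0.0, 18.5]
ft_force: [0.6, -1.0, -0.4]
gripper_width: 0.0854
grip_force: 0.0
```

Request:
play_rows --rows '[[1, [0.6, 0.8, 0], 0], [1, [0.6, 0.8, 0], 0], [1, [0.6, 0.8, 0], 0], [1, [0.6, 0.8, 0], 0], [1, [0.6, 0.8, 0], 0], [1, [0.4, 0.2, 0], 0], [1, [0, 0, 0], 0], [1, [0, 0, 0], 0]]'

```text
clock: 1.7
tcp_pos: [0.5221, -0.1708, 0.2307]
tool_rot: [-180.0, 0.1, 18.5]
ft_force: [-0.3, 0.6, 0.2]
gripper_width: 0.0853
grip_force: 0.0
```

```bash
python3 - <<'E'
from h import *
s=arm.get_state(); print(s['tcp_pos'],s['tool_rot'],s['ft_force'],s['gripper_width'])
im,d=arm.read_camera('wrist'); cv2.imwrite('pics/w1.png',im[...,::-1])
E
```

```text
[ 0.52211354 -0.17075041  0.23073532] [-1.79990704e+02  8.37238961e-02  1.85319239e+01] [-0.32315571  0.57282343  0.16097912] 0.08530847476418477
```

View pics/w1.png

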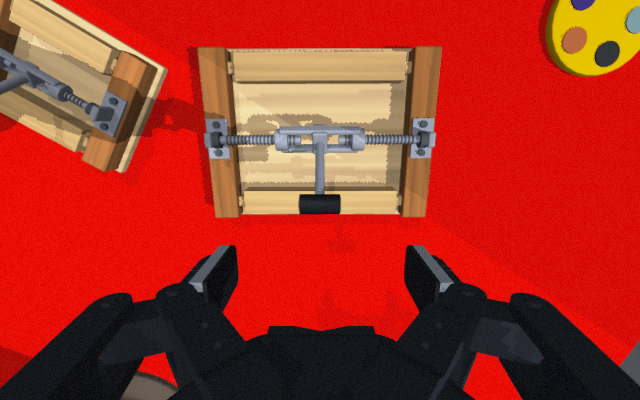

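The wrist view shows the large grip at (320,204), centred between the fingers and square to them. I'll descend and grasp its flat ends.

Request:
play_rows --rows '[[1, [0, 0.04, -0.6], 0], [1, [0, 0, -0.6], 0], [1, [0, 0, -0.6], 0], [1, [0, 0, -0.6], 0], [1, [0, 0, -0.4], 0], [1, [0, 0, 0], 0], [0.6, [0, 0, 0], 0], [0.5, [0, 0, 0], 0]]'

```text
clock: 2.55
tcp_pos: [0.5231, -0.1691, 0.1205]
tool_rot: [179.9, -0.1, 18.5]
ft_force: [0.3, -0.8, 0.5]
gripper_width: 0.0589
grip_force: 0.0
```

```bash
python3 - <<'E'
from h import *
s=arm.get_state(); print(s['tcp_pos'],s['tool_rot'],s['ft_force'],s['gripper_width'])
a=arm.read_camera('side')[0];b=arm.read_camera('wrist')[0]
f=lambda i,x,y,w,h,k:cv2.resize(i[y:y+h,x:x+w],None,fx=k,fy=k)
cv2.imwrite('pics/s2.png',np.hstack([f(a,280,120,200,200,2),f(b,120,60,400,400-60,400/340)[:400,:400]])[...,::-1])
E
```

```text
[ 0.52306384 -0.1691268   0.12047435] [ 1.79931755e+02 -7.08555566e-02  1.84915854e+01] [ 0.28222961 -0.77361789  0.51323954] 0.0588795502917089
```

View pics/s2.png

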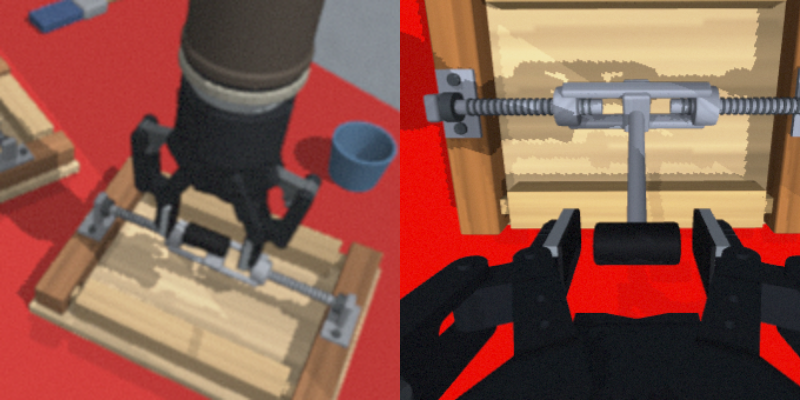

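The grip sits between the pads at (638,243) in the right-hand crop, slightly right of centre. Closing now.

Request:
play_rows --rows '[[0.4, [0, 0, -0.08], 0], [0.2, [0, 0, 0], 0], [0, [0, 0, 0], 0], [0, [0, 0, 0], 0], [0, [0, 0, 0], 0], [0, [0, 0, 0], 0]]'

```text
clock: 3.25
tcp_pos: [0.5221, -0.1695, 0.1179]
tool_rot: [179.9, 0.0, 18.5]
ft_force: [-9.1, -2.0, 16.0]
gripper_width: 0.035
grip_force: 58.0
```

```bash
python3 - <<'E'
from h import *
s=arm.get_state(); g=s['tcp_pos']+[0,0,.019]; print(g)
yaw=np.radians(18.6); X=np.array([np.cos(yaw),np.sin(yaw)])
for xm,zc in [(-.0545,None)]:
    a0=np.arcsin(-.0545/.09); prev=None
    for a in np.linspace(a0,.85,17):
        p=np.r_[X*.09*np.sin(a),.09*np.cos(a)]
        if prev is not None: print(round(a+.85,2),((p-prev)/.04).round(2))
        prev=p
E
```

```text
[ 0.52206854 -0.16952836  0.13693561]
0.29 [0.16 0.06 0.12]
0.39 [0.17 0.06 0.1 ]
0.48 [0.18 0.06 0.09]
0.57 [0.19 0.06 0.07]
0.67 [0.19 0.07 0.05]
0.76 [0.2  0.07 0.03]
0.86 [0.2  0.07 0.01]
0.95 [ 0.2   0.07 -0.01]
1.04 [ 0.2   0.07 -0.03]
1.14 [ 0.19  0.07 -0.05]
1.23 [ 0.19  0.06 -0.07]
1.32 [ 0.18  0.06 -0.09]
1.42 [ 0.17  0.06 -0.11]
1.51 [ 0.16  0.05 -0.12]
1.61 [ 0.15  0.05 -0.14]
1.7 [ 0.14  0.05 -0.15]
```

Request:
play_rows --rows '[[0, [0.16, 0.06, 0.16], 0], [0, [0.17, 0.06, 0.1], 0], [0, [0.18, 0.06, 0.09], 0], [0, [0.19, 0.06, 0.07], 0]]'

```text
clock: 3.65
tcp_pos: [0.5487, -0.1603, 0.1317]
tool_rot: [-180.0, 0.3, 18.5]
ft_force: [-3.1, -5.9, -10.2]
gripper_width: 0.0348
grip_force: 60.6
```

Request:
play_rows --rows '[[0, [0.19, 0.07, 0.02], 0], [0, [0.2, 0.07, 0.02], 0], [0, [0.2, 0.07, 0.01], 0], [0, [0.2, 0.07, -0.01], 0]]'

```text
clock: 4.05
tcp_pos: [0.5808, -0.1495, 0.1341]
tool_rot: [180.0, 0.3, 18.5]
ft_force: [-4.6, -6.4, -2.6]
gripper_width: 0.0348
grip_force: 59.9
```

Request:
play_rows --rows '[[0, [0.2, 0.07, -0.03], 0], [0, [0.19, 0.07, -0.05], 0], [0, [0.19, 0.06, -0.07], 0], [0, [0.18, 0.06, -0.09], 0]]'

```text
clock: 4.45
tcp_pos: [0.6123, -0.1389, 0.1252]
tool_rot: [179.9, 0.1, 18.5]
ft_force: [-3.9, -5.1, 4.1]
gripper_width: 0.0348
grip_force: 59.2
```

Request:
play_rows --rows '[[0, [0.17, 0.06, -0.11], 0], [0, [0.16, 0.05, -0.12], 0], [0, [0.15, 0.05, -0.14], 0], [0, [0.14, 0.05, -0.15], 0], [0, [0.03, 0.01, -0.03], 0], [0, [0, 0, 0], 0]]'

```text
clock: 5.05
tcp_pos: [0.6404, -0.1293, 0.1039]
tool_rot: [179.9, -0.1, 18.5]
ft_force: [2.4, -3.6, 3.0]
gripper_width: 0.0339
grip_force: 59.3
```

Request:
play_rows --rows '[[0, [0.06, 0.02, -0.07], 0], [0, [0, 0, 0], 0], [0.5, [0, 0, 0], 0], [0.8, [0, 0, 0], 0], [0.8, [0, 0, 0], 0], [0.8, [0, 0, 0], 0]]'

```text
clock: 5.65
tcp_pos: [0.6409, -0.1269, 0.0999]
tool_rot: [-180.0, 0.0, 18.6]
ft_force: [0.1, 0.0, 0.1]
gripper_width: 0.0678
grip_force: 0.0
```

Request:
play_rows --rows '[[0.8, [0, 0, 0.3], 0], [0.8, [0, 0, 0.6], 0], [0.8, [0, 0, 0.8], 0], [0.8, [0, 0, 0.8], 0], [0.8, [-0.4, -0.3, 0.8], 0], [0.8, [-0.8, -0.4, 0.2], 0], [0.8, [-0.8, -0.4, 0], 0], [0.8, [0, 0, 0], 0]]'

```text
clock: 6.45
tcp_pos: [0.5577, -0.175, 0.2418]
tool_rot: [179.9, 0.1, 18.3]
ft_force: [0.4, 0.1, -0.2]
gripper_width: 0.0684
grip_force: 0.0
```

```bash
python3 - <<'E'
from h import *
s=arm.get_state(); print(s['clock'],s['tcp_pos'],s['ft_force'])
f=lambda i,x,y,w,h,k:cv2.resize(i[y:y+h,x:x+w],None,fx=k,fy=k)
a,d=arm.read_camera('side');b=arm.read_camera('scene')[0]
W=cloud('side',d); v,u=np.mgrid[0:400,0:640]
m=((a.max(-1)<60)&(u>380)&(u<480)&(v>190)&(v<300)&(W[...,2]>.08)&(W[...,2]<.16)); print(m.sum(),np.median(W[m],0))
cv2.imwrite('pics/e.png',np.hstack([f(a,220,100,270,270,400/270),f(b,120,100,350,350*300//350,400/300)[:400,:400]])[...,::-1])
E
```

```text
6.45 [ 0.55765045 -0.17498224  0.24180299] [ 0.43785596  0.10503815 -0.16663126]
152 [ 0.62559466 -0.13587393  0.13373744]
```

View pics/e.png

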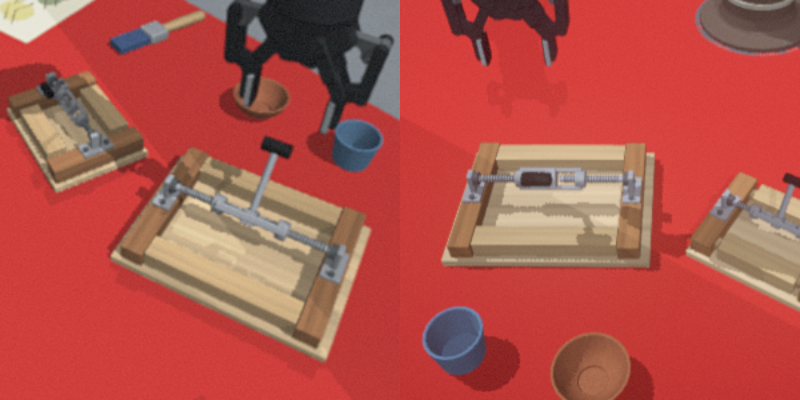

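```bash
python3 - <<'E'
from h import *
R=[]
for n,gb in [('scene',(218,248,220,250)),('side',(385,425,185,212))]:
    im,d=arm.read_camera(n); im=im.astype(int)
    v,u=np.mgrid[0:400,0:640]
    B=(u>gb[0])&(u<gb[1])&(v>gb[2])&(v<gb[3])
    k,l,s,c=cv2.connectedComponentsWithStats((B&(im.max(-1)<75)).astype(np.uint8)); i=1+s[1:,4].argmax()
    rr=cv2.minAreaRect(np.argwhere(l==i)[:,::-1].astype(np.float32)); print(n,s[i],rr)
    R.append(ray(n,rr[0]))
(o1,d1),(o2,d2)=R
t=np.linalg.lstsq(np.c_[d1,-d2],o2-o1,rcond=None)[0]
p,q=o1+t[0]*d1,o2+t[1]*d2; g=(p+q)/2; X=np.array([.948,.319])
r=(g[:2]-[.5735,-.151])@X; print(p,q,r,g[2]-.062,.85+np.arctan2(r,g[2]-.062))
E
```

```text
scene [219 231  14   8  53] ((225.5, 234.5), (7.0, 13.0), 90.0)
side [397 193  20  14 167] ((406.4561767578125, 199.1204376220703), (19.393917083740234, 8.629012107849121), 19.98310661315918)
[ 0.62626504 -0.12577263  0.1265015 ] [ 0.63091854 -0.13304071  0.12706183] 0.0591152905320459 0.06478166071079813 1.5896954694389573
```

The estimate is about 1.6 rad, which passes but is short of the stop. I'll press the grip down gently with closed fingers to seat it.

Request:
play_rows --rows '[[0, [0.7, 0.4, 0], 0], [0, [0.7, 0.4, 0], 0], [0, [0.55, 0.32, -0.4], 0], [0, [0, 0, -0.6], 0], [0, [0, 0, -0.6], 0], [0, [0, 0, -0.45], 0], [0, [0, 0, 0], 0], [0, [0, 0, 0], 0]]'

```text
clock: 7.45
tcp_pos: [0.6397, -0.1258, 0.1581]
tool_rot: [-180.0, 0.0, 18.6]
ft_force: [-0.8, -1.0, 0.3]
gripper_width: 0.0002
grip_force: 0.0
```

Request:
play_rows --rows '[[0, [0, 0, -0.2], 0], [0, [0, 0, -0.2], 0], [0, [0, 0, -0.15], 0], [0, [0, 0, -0.1], 0], [0, [0, 0, 0], 0]]'

```text
clock: 7.95
tcp_pos: [0.6412, -0.126, 0.1331]
tool_rot: [179.9, -0.3, 18.6]
ft_force: [3.3, 1.6, 3.0]
gripper_width: -0.0001
grip_force: 2.1
```

Request:
play_rows --rows '[[0, [0, 0, -0.08], 0], [0, [0, 0, -0.05], 0], [0, [0, 0, 0], 0]]'

```text
clock: 8.25
tcp_pos: [0.6437, -0.1253, 0.1299]
tool_rot: [179.9, -0.6, 18.6]
ft_force: [8.1, 3.1, 7.3]
gripper_width: -0.0004
grip_force: 5.4
```

Firm contact at z = 0.130, which matches the stop (1.70). Retreating.

Request:
play_rows --rows '[[0, [0, 0, 0.4], 0], [0, [0, 0, 0.8], 0], [0, [0, 0, 0.8], 0], [0, [0, 0, 0.8], 0], [0, [0, 0, 0], 0], [0, [0, 0, 0], 0]]'

```text
clock: 8.85
tcp_pos: [0.6389, -0.1271, 0.2397]
tool_rot: [180.0, -0.0, 18.5]
ft_force: [0.0, -0.3, -0.6]
gripper_width: -0.0001
grip_force: 0.0
```

```bash
python3 - <<'E'
from h import *
s=arm.get_state(); print(s['clock'],s['tcp_pos'],s['ft_force'])
a,d=arm.read_camera('side'); W=cloud('side',d); v,u=np.mgrid[0:400,0:640]
m=((a.max(-1)<60)&(u>385)&(u<430)&(v>180)&(v<215)&(W[...,2]>.08)&(W[...,2]<.16)); print(m.sum(),np.median(W[m],0))
if m.sum()>60 and np.median(W[m],0)[2]<.136: print(arm.hand_in())
E
```

```text
8.85 [ 0.63889263 -0.12705659  0.2397429 ] [ 0.04010776 -0.30458406 -0.58354474]
150 [ 0.63064816 -0.13391786  0.12799309]
the job is handed in; nothing more can be done
None
```

The large frame's bar is swung over and pressed down until it met the stop (about 1.70 rad, estimated from fingertip height and camera), the gripper is clear, the small frame was left alone, and the job is handed in with no verdict returned.

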